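# Hook the retaining ring off the trimming-wheel spindle

### The arm

A 6-joint arm with a two-finger parallel gripper is mounted at the origin on the work surface. World frame = base frame: x ahead of the robot, y to its left, z up, the work surface at z = 0. Lengths are in m, angles in rad, forces in N, time in s.
With the tool pointing down it reaches from about 0.275 to 0.725 m from the base axis. Payload 15.9 kg.
Tool frame: the origin (TCP) lies where the fingers leave the gripper's body, on its centre line; the fingertips stand 73 mm ahead of it and the grasp point (between the pads) lies 54 mm ahead of it (ctrl.tip_extent is the distance from the TCP to the fingertips, in m); z points along the fingers, y is the line along which they close (so a half turn about z gives the same grasp; the last joint's range is limited). The gripper opens to 85 mm and grips with 20 to 120 N. Pads are 22 mm wide; open, the fingers measure 114 mm over their backs; the gripper's body (76 mm by 85 mm) begins 54 mm behind the grasp point. The pads swing forward as they close: fully open they stand 13 mm farther back than shut.
Start: joints at [0, 0.213, -0.034, 1.323, 0, 1.571], TCP at [0.5, -0, 0.304] pointing down, gripper open.
Joint ranges: [-2.98, 2.98], [-0.74, 1.72], [-1.14, 1.35], [-2.1, 2.04], [-1.57, 1.44], [-3.14, 3.14]. Speed limits (rad/s): [1.89, 1.89, 2.39, 2.57, 3.14, 3.14].

### API

Orientations are given as a unit quaternion [w, x, y, z].
In Python, from bench import telemetry, camera, calibration, ctrl, outline_of, tip_of gives the robot as it stands.
- The arm moves only by the tool play_rows, never from a script. Its argument "commands" is text: rows parted by semicolons, each of 7 numbers parted by spaces: the closure, from -1 (fully open) to 1 (shut), then the shift along the tool's x, y, z in mm, then the turn, a rotation vector about the tool's x, y, z in rad. A call has 1 to 20 rows; each row shifts and turns the commanded pose from where the row before left it, along the tool's axes as they then stand; what a row does not reach is not made up. A row lasts 1/8 s, in which the tool goes at most 62.5 mm and 10.7 degrees, less where a joint would pass 70% of its speed; a pose out of reach is approached as far as the arm can. A call with a gripper value outside its range is refused whole. The fingers move at their own pace and stop on an object; "newtons" is the grip in N (left out, the last holds). Time passes only in rows, so rows that do not move let the fingers close. It gives the time, the measured TCP pose, the force, the opening and the grip force at its end, in the units of the state.
- telemetry.state(): the state, without advancing time (a new reading comes with each control period).
- camera(name): name is "scene" or "side" or "wrist"; returns the picture (400x640x3 uint8, blue, green, red); there is no depth.
- calibration(name): a dict with "fx", "fy", "cx", "cy" (pixels), "k1" (the pictures are not rectified: a ray, as slopes to the right and down, at radius r is drawn at 1 + k1 r^2 times it, then the intrinsics apply), "T" (4x4, takes a point from camera to world coordinates). Camera axes: x right, y down, z forward; pixel columns grow to the right and rows downward; lengths in m; the calibration is good to about 2 mm. A picture is of the moment at which its call begins: read the wrist's pose just before it. calibration takes no time and is no camera call; for the wrist camera it gives the pose at the moment of the call.
- ctrl.finish_job(): hands the job in; it is judged then, once.
Trained networks look in the newest picture that a camera, given by its name, has taken for a name from the list of things; names that differ only in an ending like _2 or _b are one class to them, and where a whole thing is asked for, a point or a joint stands for the part that bears it (a point fixed in the world has none). Each returns a list of dicts, best first, with "score" (0 to 1); they miss things now and then, are a little off and sometimes report something else, mostly with a low value. They report only what shows in the picture. A call takes as long as a camera call. They do not tell look-alikes from the thing itself.
- outline_of(camera, thing): "mask" (400x640 bool, what is visible of it).
- tip_of(camera, thing): "at" ([x, y, z] in m, in world coordinates, good to about 4 mm: a listed point, or the origin of a listed thing).
The state is a dict: "time": time; "joint_pos": joint angles; "qvel": joint speeds; "tau": joint torques, N m; "tcp_pos": TCP position; "tcp_rot": TCP orientation; "ft_force": force on the tool from outside, world axes, zero at the start; "torque": the same for the moment, N m; "width": opening from 0.0 (shut) to 1.0 (fully open); "grip_force": force on a finger pad.
Only numpy, scipy, OpenCV 4.12 (cv2) and the standard library are available. Lean on these libraries where they do the work, as an engineer would, in place of code of your own. Each camera call takes 0.05 s, during which the arm holds its last target. There are 200 camera calls.

### The job

Take the red-handled hooked pick out of its wooden block, hook it under the pull loop of the orange spring ring on the leaning spindle and pull the ring out of its groove with the pick, keeping the gripper off the ring. Leave the ring lying in the blue tray under the spindle, then stand the pick back upright in its block, and do not push the pots, jar and other things about.

Things in the scene. Friction and masses are not known exactly. Their poses are not given: they have to be found in the camera images.
- pick: Loose hooked pick, 110 g. Origin on its axis at the underside of its 40 mm wide, 6 mm thick collar, which rests on the block. +z up the handle: red, 18 x 18 mm square (faces square to x and y), from 6 to 86 mm above the origin. Below: steel shank 5 mm thick, 62 mm long, ending in a toe that points to +x, its end 11 mm from the shank's axis.
- hook (a point): On the pick: the bend of the hook, on the shank's axis 62 mm below the pick's origin; the metal reaches 2.5 mm lower. The toe runs from here to the pick's +x, rising 2 mm.
- holder: Fixed wooden block, 70 x 70 x 85 mm high, origin at the centre of its underside; a 29 mm round hole goes straight down through its middle. The pick stands in it, collar on the top.
- stand: Fixed trimming-wheel stand; origin on the table below the groove. Spindle leans 35 degrees from upright towards the stand's -y. White lamp head on a column: spans y -25 to +60, x -18 to +18, z 255 to 277 mm; its arm and column go on to y +145. Below the spindle a blue tray, x -75 to +75, y -125 to +30, walls 22 mm high; base x -55 to +55, y +35 to +165.
- groove (a point): Centre of the spindle's groove, 140 mm above the table. Groove 14 mm in diameter, 6 mm wide along the spindle; the head beyond it is 22 mm in diameter and ends 9 mm up the axis from here. A 72 mm hub disc lies square to the spindle, its face 20 mm below here along the axis.
- shaft_top (a point): A point on the spindle's axis in free air, 100 mm out from the groove: groove to here is the spindle's direction.
- tray (a point): Middle of the blue tray's floor (4 mm above the table), axes as the stand's; inside 142 mm (x) by 147 mm (y).
- clip: Loose orange spring ring, 50 g, a C of 4.4 mm round wire, 23 mm across, with a pull loop. Origin at the ring's centre, in the groove at the start; z up along the spindle, +x towards the loop, which points down the slope. Its two jaws are sprung: pulled along +x with roughly 10 N it opens, and is off after some 8 mm of travel; then it hangs on the hook or drops.
- loop (a point): Centre of the ring's pull loop, 20.5 mm from the ring's centre along the ring's x. Opening: x 12 to 31 mm from the ring's centre, 12.6 mm wide; the loop's end bar is 33 mm from the ring's centre.
- jar: Bystander: blue glaze jar with black cap, 62 mm wide, 95 mm high; origin under its centre.
- bowl: Bystander: pale green bowl, 100 mm wide, 50 mm high; origin under its centre.
- vase: Bystander: pale blue cone-shaped vase with black neck, 84 mm wide, 130 mm high; origin under its centre.
- vase2: Bystander: a second such vase, 84 mm wide, 130 mm high, close beside the tray, nearer the robot; origin under its centre.
- bowl2: Bystander: white bowl, 110 mm wide, 50 mm high; origin under its centre.
- brush: Bystander: glaze brush lying on the table, 170 mm long along its x; origin at its middle.
- prop: Bystander: terracotta kiln prop, upright cylinder 36 mm wide, 80 mm high, close beside the tray on the far side; origin under its centre.
Things that resemble listed ones, but are neither listed nor needed, are in the scene too. There is more than one size of the pick; the one meant has the size given above. Several things look just like the holder: the one meant starts farthest from the robot's base.

How it is judged:
On the way, in this order (a step that is already met when the one before it is completed fails the run):
1. the pick is lifted clear of its block (z of pick in the frame of holder above 0.155 m), for 0.1 s.
2. the pick's hook is through the ring's loop, its toe below the ring, while the ring still sits in its groove (distance between clip and groove below 0.006 m and z of hook in the frame of clip between -0.02 and -0.003 m and x of hook in the frame of clip between 0.008 and 0.033 m and y of hook in the frame of clip between -0.009 and 0.009 m), for 0.1 s.
3. the ring is out of its groove, clear of the spindle (distance between clip and groove above 0.03 m), for 0.1 s.
At the end, for the whole second after the job is handed in: The ring lies at rest in the blue tray (its centre inside the walls and less than 30 mm above the tray's floor); the pick stands upright (within 0.1 rad) in its block, collar down on the block's top, released and at rest (x of clip in the frame of tray between -0.07 and 0.07 m and y of clip in the frame of tray between -0.072 and 0.072 m and z of clip in the frame of tray below 0.03 m and linear speed of each of clip, pick below 0.02 m/s and horizontal distance between pick and holder below 0.014 m and z of pick in the frame of holder between 0.08 and 0.09 m and angle between pick's own z axis and vertical below 0.1 rad); the robot touches nothing.
It fails at once if the gripper touches the ring (contact force between any of the fingers, the arm and clip above 0.5 N).
It fails at once if a pot, jar or other bystander is pushed more than 30 mm (distance of any of jar, bowl, vase, vase2, bowl2, brush, prop from where it was at the start of the episode above 0.03 m).
It also fails if it takes over 59 s, if anything falls off the work surface, if the arm or the gripper's body presses on something with over 40 N, if the wrist force passes 120 N, or if a joint passes its speed limit or range.

## Working session

There is one attempt and no reset: what is moved stays moved. The work goes in short steps, Python scripts to look and compute and a tool call to move; the robot and the scene stay as the last step left them, time stands still between calls to the robot, and variables do not carry over. Pictures are saved under pics/ and viewed, at most 12 in all, crops included, and the job is handed in when it is done.

Besides the shell and the picture viewer there is one more tool, called after "Emit:" in YAML: its name, and indented under it one key for each argument. play_rows: Moves the arm, as the interface text tells. Its arguments: {"type":"object","properties":{"commands":{"type":"string"},"newtons":{"type":"number"}},"required":["commands"]}

```bash
mkdir -p pics; ls
python3 - <<'E'
from bench import telemetry, camera, calibration, ctrl, outline_of, tip_of
import cv2,numpy as np
np.set_printoptions(precision=4,suppress=True)
print(telemetry.state()['time'],ctrl.tip_extent)
ims=[]
for c in ["scene","side"]:
    im=camera(c); cv2.imwrite(f"pics/{c}0.png",im)
    print(c,calibration(c))
    for t in ["pick","hook","holder","stand","groove","shaft_top","tray","clip","loop","jar","vase","prop","bowl","brush"]:
        print(c,t,[(np.round(d['at'],3).tolist(),round(d['score'],2)) for d in tip_of(c,t)][:5])
print(telemetry.state()['time'])
E
```

```text
pics
0.0 0.0726
scene {'fx': 416.7927257895153, 'fy': 416.7927257895153, 'cx': 312.7792241703908, 'cy': 204.07658929962943, 'k1': 0.019768763920236035, 'T': array([[ 0.7561,  0.4027, -0.5159,  1.0822],
       [ 0.6543, -0.4508,  0.6071, -0.7017],
       [ 0.012 , -0.7966, -0.6044,  0.7882],
       [ 0.    ,  0.    ,  0.    ,  1.    ]])}
scene pick [([0.333, -0.196, 0.048], 0.73), ([0.42, -0.168, 0.084], 0.51)]
scene hook [([0.334, -0.201, 0.0], 0.44)]
scene holder [([0.421, -0.171, 0.002], 0.93), ([0.261, -0.272, -0.006], 0.77), ([0.422, -0.168, 0.084], 0.54)]
scene stand [([0.564, 0.092, 0.004], 0.66)]
scene groove [([0.566, 0.089, 0.143], 0.69)]
scene shaft_top [([0.574, 0.032, 0.22], 0.96)]
scene tray [([0.566, 0.041, 0.004], 0.77), ([0.566, 0.089, 0.14], 0.33)]
scene clip [([0.562, 0.088, 0.14], 0.42)]
scene loop [([0.57, 0.072, 0.127], 0.48), ([0.516, -0.335, 0.001], 0.31)]
scene jar []
scene vase [([0.778, -0.061, 0.003], 0.74), ([0.428, 0.048, -0.002], 0.66)]
scene prop [([0.68, 0.047, -0.0], 0.94)]
scene bowl [([0.602, -0.187, -0.002], 0.92), ([0.8, 0.113, 0.001], 0.86), ([0.
[... 603 characters left out ...]
-0.001], 0.56)]
side stand [([0.57, 0.091, -0.001], 0.58), ([0.567, 0.089, 0.138], 0.25)]
side groove [([0.562, 0.089, 0.142], 0.74)]
side shaft_top [([0.572, 0.031, 0.218], 0.82), ([0.56, 0.092, 0.144], 0.38), ([0.778, -0.059, 0.001], 0.32)]
side tray [([0.57, 0.074, 0.13], 0.54)]
side clip [([0.568, 0.087, 0.137], 0.6)]
side loop [([0.567, 0.078, 0.128], 0.47)]
side jar [([0.516, -0.334, -0.0], 0.62)]
side vase [([0.78, -0.059, 0.002], 0.61), ([0.428, 0.046, 0.002], 0.56)]
side prop [([0.675, 0.048, 0.004], 0.8), ([0.799, 0.112, 0.001], 0.57)]
side bowl [([0.799, 0.109, 0.0], 0.84), ([0.604, -0.189, 0.0], 0.76), ([0.428, 0.043, -0.0], 0.34)]
side brush [([0.717, -0.308, -0.003], 0.86)]
1.5
```

View pics/scene0.png

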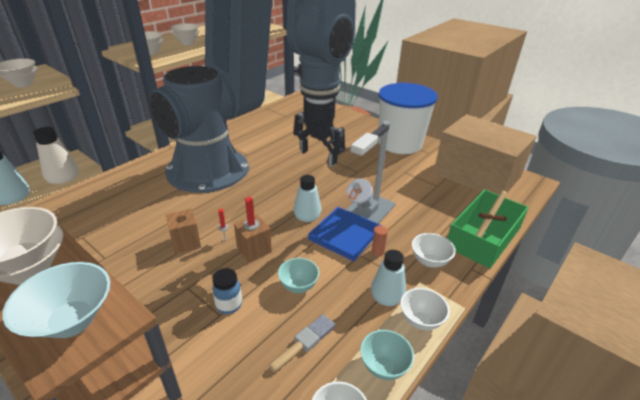

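View pics/side0.png

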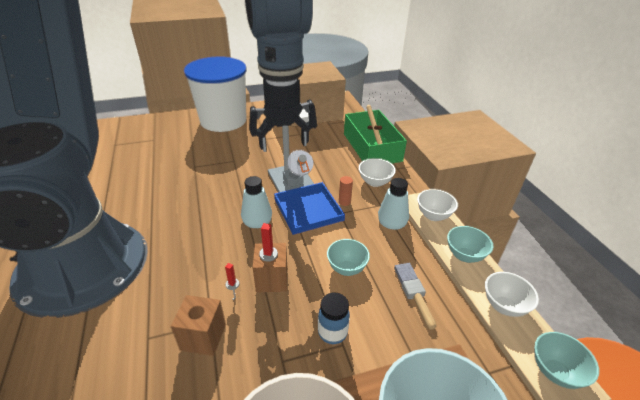

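The scene view shows the tall red pick in its block at about (250,215)-(253,240), with the small look-alike at (222,220). The leaning spindle with the ring is at (358,192), above the blue tray (345,233), and vase2 is at (307,200). The side view agrees: pick at (267,240), small pick at (231,275), ring at (302,162).

```bash
cat > h.py <<'E'
from bench import telemetry, camera, calibration, ctrl, outline_of, tip_of
import cv2,numpy as np
from scipy.spatial.transform import Rotation as R
np.set_printoptions(precision=4,suppress=True)
def pose():
    s=telemetry.state(); q=s['tcp_rot']
    return np.array(s['tcp_pos']),R.from_quat([q[1],q[2],q[3],q[0]]),s
def proj(c,P):
    k=calibration(c); Q=np.linalg.inv(k['T']); p=np.atleast_2d(P)@Q[:3,:3].T+Q[:3,3]
    s=p[:,:2]/p[:,2:]; s=s*(1+k['k1']*(s**2).sum(1,keepdims=True))
    return s*[k['fx'],k['fy']]+[k['cx'],k['cy']]
def ray(c,uv):
    k=calibration(c); d=(np.array(uv,float)-[k['cx'],k['cy']])/[k['fx'],k['fy']]; s=d.copy()
    for _ in range(5): s=d/(1+k['k1']*(s**2).sum())
    v=k['T'][:3,:3]@[s[0],s[1],1]; return k['T'][:3,3],v/np.linalg.norm(v)
def meet(obs):
    A=0;b=0
    for o,v in obs:
        M=np.eye(3)-np.outer(v,v); A=A+M; b=b+M@o
    return np.linalg.solve(A,b)
def atz(c,uv,z):
    o,v=ray(c,uv); return o+v*(z-o[2])/v[2]
def go(target,Rt=None):
    "shift (tool axes, mm) and turn to a target TCP"
    p,r,s=pose(); print("shift mm",r.inv().apply(np.array(target)-p)*1000, "turn",(r.inv()*Rt).as_rotvec() if Rt is not None else '')
E
python3 - <<'E'
from h import *
p,r,s=pose(); print(p,r.as_matrix(),s['width'])
T=calibration('wrist')['T']; print(calibration('wrist'))
M=r.as_matrix().T; print("cam in tool",M@T[:3,:3],M@(T[:3,3]-p))
go([0.42,-0.17,0.32])
E
```

```text
[ 0.5    -0.      0.3039] [[-0.  1. -0.]
 [ 1.  0. -0.]
 [-0. -0. -1.]] 1.0010600688481608
{'fx': 302.70218543439864, 'fy': 302.70218543439864, 'cx': 317.7562261171378, 'cy': 201.25855470956049, 'k1': -0.031221225616146053, 'T': array([[ 1.    ,  0.    , -0.0004,  0.5016],
       [-0.0001, -0.9488, -0.316 ,  0.0815],
       [-0.0004,  0.316 , -0.9488,  0.3737],
       [ 0.    ,  0.    ,  0.    ,  1.    ]])}
cam in tool [[-0.0001 -0.9488 -0.316 ]
 [ 1.      0.     -0.0004]
 [ 0.0004 -0.316   0.9488]] [ 0.0815  0.0016 -0.0698]
shift mm [-169.9954  -79.9647  -16.0938] turn
```

Emit:
play_rows:
  commands: "-1 -57 -27 -6 0 0 0;-1 -57 -27 -5 0 0 0;-1 -56 -26 -5 0 0 0;-1 0 0 0 0 0 0;-1 0 0 0 0 0 0"

```text
time: 2.12
tcp_pos: [0.4208, -0.1685, 0.3198]
tcp_rot: [0.0, 0.707, 0.707, 0.0]
ft_force: [0.2, 0.3, -0.4]
width: 1.002
grip_force: 0.0
```

Run:
```python
from h import *
im=camera("wrist"); cv2.imwrite("pics/w1.png",im)
p,r,s=pose(); print(p,s['time'])
for t in ["pick","holder"]: print(t,[(np.round(d['at'],4).tolist(),round(d['score'],2)) for d in tip_of("wrist",t)][:4])
print("base proj",proj("wrist",[[.42,-.17,.171],[.42,-.17,.085]]))
```

```text
[ 0.421  -0.168   0.3197] 2.175
pick [([0.417, -0.1705, 0.0837], 0.89), ([0.3357, -0.1945, 0.0437], 0.86)]
holder [([0.2596, -0.2775, -0.0048], 0.79)]
base proj [[314.3642 215.1024]
 [315.2949 185.453 ]]
```

View pics/w1.png

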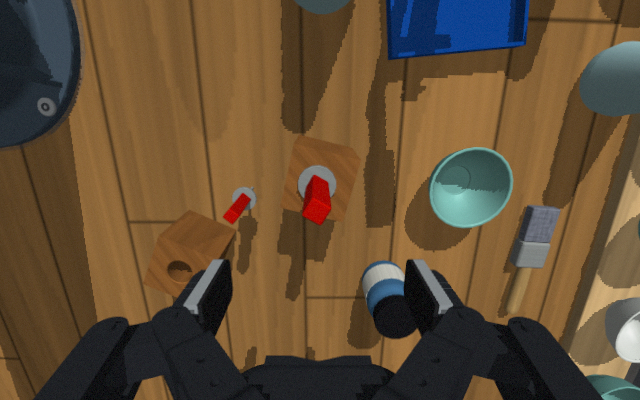

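The wrist view shows the grey collar centred near (318,183) with the red handle leaning towards (316,212), and the small pick at (240,205). The tray's near edge runs from (388,58) to (527,42).

Run:
```python
import cv2
im=cv2.imread("pics/w1.png")[130:240,270:370]
cv2.imwrite("pics/w1c.png",cv2.resize(im,None,fx=5.4,fy=5.4,interpolation=cv2.INTER_CUBIC))
```

```text
(no output)
```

View pics/w1c.png

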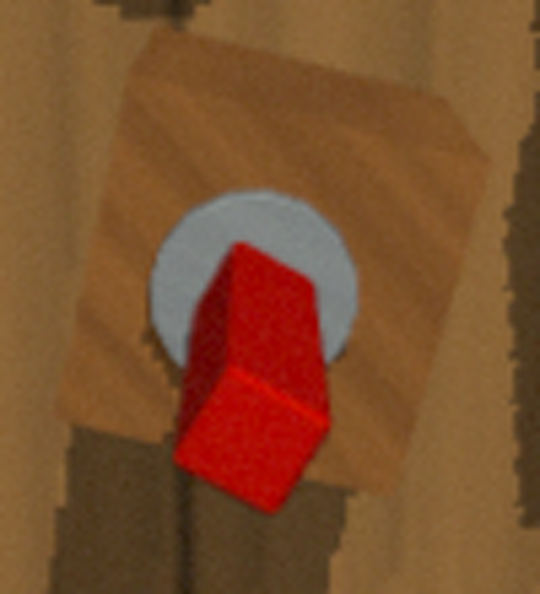

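The crop shows the handle's top face with corners near (230,368), (330,422), (274,513) and (177,460), in crop pixels. The collar's centre is near (254,287).

Run:
```python
from h import *
f=lambda u:(u[0]/5.4+270-.4,u[1]/5.4+130-.4)
c=[atz("wrist",f(u),.171) for u in [(230,368),(330,422),(274,513),(177,460)]]
c=np.array(c);print(c,c.mean(0),atz("wrist",f((254,287)),.091))
e=np.roll(c,-1,0)-c; print(np.linalg.norm(e,axis=1)*1000,np.degrees(np.arctan2(e[:,1],e[:,0])))
a=[atz("wrist",f(u),.085) for u in [(152,32),(445,98),(490,158),(395,492),(60,415)]];print(np.array(a))
t=[atz("wrist",u,.022) for u in [(388,58),(527,42)]];print(t,np.degrees(np.arctan2(*(t[1]-t[0])[[1,0]])))
```

```text
[[ 0.4184 -0.1559  0.171 ]
 [ 0.4325 -0.1639  0.171 ]
 [ 0.4247 -0.1779  0.171 ]
 [ 0.4107 -0.1698  0.171 ]] [ 0.4216 -0.1669  0.171 ] [ 0.4214 -0.1655  0.091 ]
[16.2611 16.0466 16.1255 15.7904] [ -29.5206 -119.4092  149.5661   61.092 ]
[[ 0.4027 -0.1188  0.085 ]
 [ 0.4568 -0.1308  0.085 ]
 [ 0.4657 -0.142   0.085 ]
 [ 0.4497 -0.2095  0.085 ]
 [ 0.3831 -0.1933  0.085 ]]
[array([ 0.5005, -0.0401,  0.022 ]), array([ 0.6548, -0.0213,  0.022 ])] 6.93180350993415
```

Emit:
play_rows:
  commands: "-1 0 0 0 0 0 -0.1757;-1 0 0 0 0 0 -0.1757;-1 0 0 0 0 0 -0.1757;-1 0 0 0 0 0 -0.1757;-1 0 0 0 0 0 -0.1757;-1 0 0 0 0 0 -0.1757;-1 0 0 0 0 0 0;-1 0 0 0 0 0 0"
  newtons: 40

```text
time: 3.28
tcp_pos: [0.4209, -0.168, 0.3197]
tcp_rot: [-0.0, 0.257, 0.966, 0.0]
ft_force: [0.0, 1.4, 0.0]
width: 0.999
grip_force: 0.0
```

Run:
```python
from h import *
p,r,s=pose(); print(p,r.as_matrix(),s['joint_pos']); go([.4205,-.167,.188])
```

```text
[ 0.4209 -0.168   0.3197] [[-0.868   0.4965 -0.0001]
 [ 0.4965  0.868   0.0001]
 [ 0.0001  0.     -1.    ]] [-0.3798  0.1143 -0.1129  1.3437  0.      0.1398]
shift mm [  0.8611   0.6769 131.6988] turn
```

Emit:
play_rows:
  commands: "-1 1 1 40 0 0 0;-1 0 0 40 0 0 0;-1 0 0 32 0 0 0;-1 0 0 20 0 0 0;1 0 0 0 0 0 0;1 0 0 0 0 0 0;1 0 0 0 0 0 0;1 0 0 0 0 0 0;1 0 0 0 0 0 0;1 0 0 0 0 0 0;1 0 0 0 0 0 0;1 0 0 0 0 0 0"
  newtons: 40

```text
time: 4.78
tcp_pos: [0.4205, -0.1673, 0.1882]
tcp_rot: [0.0, 0.256, 0.967, -0.0]
ft_force: [-0.8, -0.7, 6.8]
width: 0.205
grip_force: 43.8
```

Emit:
play_rows:
  commands: "1 0 0 -15 0 0 0;1 0 0 -30 0 0 0;1 0 0 -40 0 0 0;1 0 0 -40 0 0 0;1 0 0 -25 0 0 0;1 0 0 0 0 0 0;1 0 0 0 0 0 0"
  newtons: 60

```text
time: 5.65
tcp_pos: [0.4201, -0.1671, 0.3368]
tcp_rot: [-0.001, 0.255, 0.967, 0.0]
ft_force: [-0.3, 0.0, -1.7]
width: 0.201
grip_force: 58.7
```

Run:
```python
from h import *
W=camera("wrist");S=camera("scene");D=camera("side")
p,r,s=pose(); print(p,s['time'])
tiles=[]
P=p+r.apply([0,0,.104+.062]); O=p+r.apply([0,0,.104])
for c,im in (("wrist",W),("scene",S),("side",D)):
    u=proj(c,[O,P]); print(c,u)
    for t in ("hook","pick"): print(c,t,[(np.round(d['at'],4).tolist(),round(d['score'],2)) for d in tip_of(c,t)][:3])
    x,y=np.round(u[1]).astype(int); x=np.clip(x,32,607);y=np.clip(y,40,360)
    h=32 if c!="wrist" else 32
    tiles.append(cv2.resize(im[y-40:y+40,x-32:x+32],None,fx=4,fy=4,interpolation=cv2.INTER_CUBIC))
cv2.imwrite("pics/t1.png",np.hstack(tiles))
```

```text
[ 0.42   -0.167   0.3368] 5.8
wrist [[316.2814 234.7809]
 [316.61   203.061 ]]
wrist hook [([0.4182, -0.1671, 0.1716], 0.95)]
wrist pick [([0.4171, -0.1674, 0.2352], 0.66), ([0.3392, -0.196, 0.0433], 0.65), ([0.4247, 0.0492, -0.0024], 0.46)]
scene [[247.1979 176.8563]
 [249.2575 197.6313]]
scene hook [([0.4164, -0.1645, 0.1724], 0.7), ([0.3344, -0.2023, 0.0039], 0.66)]
scene pick [([0.3346, -0.198, 0.0462], 0.71), ([0.422, -0.1684, 0.2326], 0.58)]
side [[262.6818 201.9543]
 [264.8182 224.9606]]
side hook [([0.4221, -0.1694, 0.1708], 0.66), ([0.3331, -0.1955, -0.0002], 0.59), ([0.7812, -0.0555, 0.0003], 0.55)]
side pick [([0.3332, -0.1985, 0.0501], 0.61), ([0.4167, -0.1667, 0.2337], 0.55)]
```

View pics/t1.png

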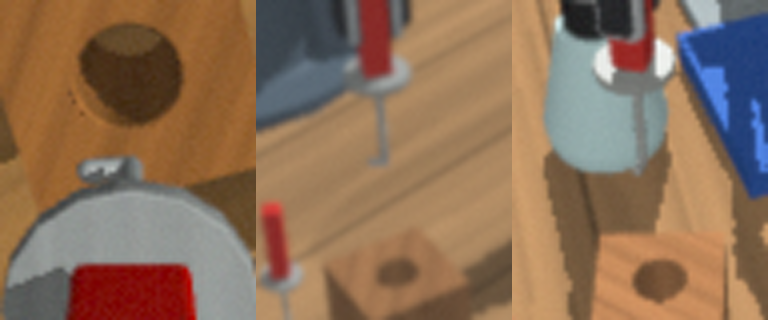

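The wrist tile shows the toe just past the collar, pointing image-left, which is tool -y. The scene tile agrees, with the toe to the left. So pick +x = tool -y, and the hook lies 165 mm ahead of the TCP.

```bash
cat >> h.py <<'E'
yaw=np.radians(7.2); G=np.array([.5648,.0885,.140])
def frame(yaw=yaw,tilt=35):
    a=np.radians(tilt); z=R.from_euler('z',yaw)
    s=z.apply([0,-np.sin(a),np.cos(a)]); d=z.apply([0,-np.cos(a),-np.sin(a)])
    return s,d
def want(cx,cz,cy=0,tilt=35,L=.165,G=G,yaw=yaw):
    "TCP pose for hook at clip x,y,z (m) with the pick leaning by tilt"
    s,d=frame(yaw); s2,d2=frame(yaw,tilt); e=np.cross(s,d)
    h=G+cx*d+cy*e+cz*s
    return h+L*s2, R.from_matrix(np.c_[np.cross(d2,s2),-d2,-s2])
E
python3 - <<'E'
from h import *
p,r,s=pose()
t,Rt=want(.017,.045); print(t)
v=(r.inv()*Rt).as_rotvec(); print(v,np.linalg.norm(v)); print("world shift",t-p, "tool axes after turn",Rt.inv().apply(t-p)*1000)
E
```

```text
[ 0.5816 -0.0448  0.3023]
[-0.5894  0.1958 -0.6219] 0.8789426738891329
world shift [ 0.1614  0.1223 -0.0353] tool axes after turn [-175.4485   62.5693   86.946 ]
```

Emit:
play_rows:
  commands: "1 0 0 0 -0.0982 0.0326 -0.1037;1 0 0 0 -0.0982 0.0326 -0.1037;1 0 0 0 -0.0982 0.0326 -0.1037;1 0 0 0 -0.0982 0.0326 -0.1037;1 0 0 0 -0.0982 0.0326 -0.1037;1 0 0 0 -0.0982 0.0326 -0.1037;1 0 0 0 0 0 0;1 -30 10 10 0 0 0;1 -40 15 20 0 0 0;1 -40 15 20 0 0 0;1 -40 15 20 0 0 0;1 -25 8 17 0 0 0;1 0 0 0 0 0 0;1 0 0 0 0 0 0;1 0 0 0 0 0 0"

```text
time: 7.98
tcp_pos: [0.5809, -0.0451, 0.3034]
tcp_rot: [-0.018, -0.059, 0.952, 0.299]
ft_force: [1.1, 0.1, -1.2]
width: 0.206
grip_force: 58.9
```

```bash
cat > look.py <<'E'
from h import *
p,r,s=pose(); ims={c:camera(c) for c in ("scene","side","wrist")}
print(p,s['time'],s['joint_pos'],s['width'])
t,Rt=want(.017,.045); print("err turn",(r.inv()*Rt).as_rotvec())
h=p+r.apply([0,0,.165]); S,d=frame(); e=np.cross(S,d)
def clipf(x): v=np.array(x)-G; return np.round(1000*np.array([v@d,v@e,v@S]),1)
print("hook by fk in clip",clipf(h),h)
for c in ims:
    for t in ("hook","pick","loop","clip","groove","shaft_top"):
        print(c,t,[(np.round(q['at'],4).tolist(),clipf(q['at']).tolist(),round(q['score'],2)) for q in tip_of(c,t)][:2])
np.savez("last.npz",**ims)
E
python3 look.py
python3 - <<'E'
from h import *
ims=np.load("last.npz"); L=G+.0205*frame()[1]; out=[]
for c in ("scene","side","wrist"):
    u=proj(c,L)[0]; print(c,u); x,y=np.clip(np.round(u).astype(int),[40,60],[600,340])
    out.append(cv2.resize(ims[c][y-60:y+30,x-32:x+32],None,fx=4,fy=4,interpolation=cv2.INTER_CUBIC))
cv2.imwrite("pics/t2.png",np.hstack(out))
E
```

```text
[ 0.5809 -0.0451  0.3034] 7.975 [-0.2972  0.5774  0.3758  1.6465  0.55   -0.5005] 0.20612285122152568
err turn [-0.0014  0.0017 -0.0005]
hook by fk in clip [16.7 -0.5 46. ] [0.5693 0.0487 0.1681]
scene hook [([0.5676, 0.0496, 0.1703], [14.5, -2.1, 47.2], 0.79), ([0.5702, 0.0398, 0.008], [115.8, -0.7, -80.0], 0.53)]
scene pick [([0.3355, -0.195, 0.0479], [259.7, -263.0, 69.4], 0.73), ([0.5742, 0.0103, 0.2177], [20.0, -0.5, 108.8], 0.47)]
scene loop [([0.568, 0.0719, 0.1279], [20.8, 1.1, -0.2], 0.52), ([0.7205, -0.3108, 0.0015], [419.9, 104.4, 125.0], 0.22)]
scene clip [([0.564, 0.0883, 0.1446], [-2.6, -0.8, 3.8], 0.49)]
scene groove [([0.5681, 0.0916, 0.1408], [-2.6, 3.7, -0.9], 0.96)]
scene shaft_top [([0.5731, 0.0347, 0.2205], [-1.6, 1.5, 97.2], 0.94), ([0.5682, 0.0369, 0.0064], [118.9, -3.1, -79.8], 0.73)]
side hook [([0.3315, -0.1971, 0.0007], [288.1, -267.3, 31.6], 0.49), ([0.5711, 0.0496, 0.1696], [15.3, 1.4, 46.8], 0.48)]
side pick [([0.5764, 0.012, 0.2197], [17.6, 1.9, 109.7], 0.62), ([0.3372, -0.1927, 0.0515], [255.9, -261.0, 71.2], 0.62)]
side loop [([0.5679, 0.0765, 0.1269]
[... 165 characters left out ...]
 -0.3092, -0.0], [419.4, 103.5, 122.7], 0.56)]
side shaft_top [([0.5706, 0.03, 0.2212], [1.6, -1.6, 100.2], 0.72), ([0.5638, 0.0883, 0.1458], [-3.3, -1.0, 4.8], 0.27)]
wrist hook [([0.568, 0.0506, 0.1681], [15.0, -1.6, 44.8], 0.62)]
wrist pick [([0.5722, 0.0115, 0.2197], [17.6, -2.3, 109.6], 0.84)]
wrist loop [([0.5685, 0.0773, 0.1258], [17.6, 2.3, -5.0], 0.68)]
wrist clip [([0.5659, 0.0964, 0.1396], [-6.1, 2.1, -4.7], 0.66), ([0.6772, 0.051, 0.0033], [120.4, 106.8, -82.6], 0.46)]
wrist groove [([0.562, 0.0947, 0.1407], [-5.7, -2.0, -3.2], 0.75)]
wrist shaft_top [([0.5625, 0.0924, 0.1387], [-2.7, -1.8, -3.4], 0.32)]
scene [352.7183 192.8516]
side [303.3716 166.1284]
wrist [313.7281 188.2207]
```

View pics/t2.png

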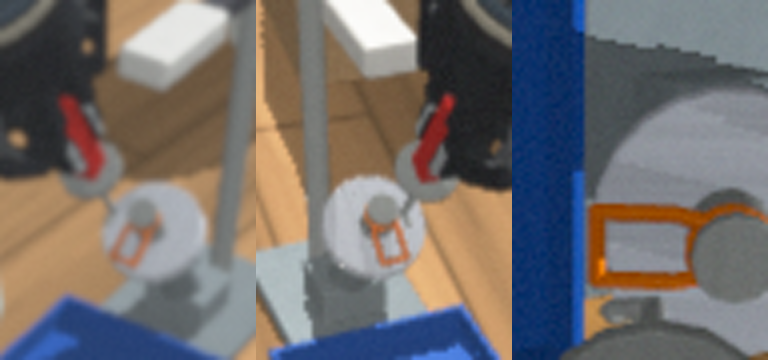

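The wrist tile shows the orange loop clearly, its opening at tile x 606-688, y 222-275, with the end bar on the left. The hook's toe is at tile (605-655, 310), pointing left as it should.

Run:
```python
from h import *
im=np.load("last.npz")["wrist"]; hsv=cv2.cvtColor(im,cv2.COLOR_BGR2HSV)
m=cv2.inRange(hsv,(5,150,90),(20,255,255)); m[:, :295]=0; m[:,345:]=0; m[:160]=0;m[205:]=0
S,d=frame(); e=np.cross(S,d)
def plane(uv,z=0):
    o,v=ray("wrist",uv); q=o+v*((G+z*S-o)@S)/(v@S); w=q-G; return np.array([w@d,w@e])*1000
# loop opening: columns 308..324, upper/lower bar edges; rows for end bar
rows=[np.flatnonzero(m[:,x]) for x in range(308,324,3)]
for x,rw in zip(range(308,324,3),rows): print(x,rw.min() if len(rw) else '',rw.max() if len(rw) else '', [i for i in rw])
print("endbar cols",[np.flatnonzero(m[y,:330]).tolist()[:6] for y in (186,190,194)])
ys=np.mean([ (rw.min()+rw.max())/2 for rw in rows if len(rw)>4]); print(ys)
print("loop lateral",plane((316,ys)),"endbar", plane((303.5,ys)),"bars",plane((316,rows[2].min())),plane((316,rows[2].max())))
p,r,s=pose(); h=p+r.apply([0,0,.165]); print("pred hook, toe",proj("wrist",[h,h+r.apply([0,-.011,-.002]),h+r.apply([0,0,-.03])]))
cv2.imwrite("pics/w3.png",cv2.resize(im[165:240,280:360],None,fx=7,fy=7,interpolation=cv2.INTER_CUBIC))
```

```text
308 179 199 [np.int64(179), np.int64(180), np.int64(181), np.int64(182), np.int64(196), np.int64(197), np.int64(198), np.int64(199)]
311 179 199 [np.int64(179), np.int64(180), np.int64(181), np.int64(182), np.int64(196), np.int64(197), np.int64(198), np.int64(199)]
314 179 199 [np.int64(179), np.int64(180), np.int64(181), np.int64(182), np.int64(196), np.int64(197), np.int64(198), np.int64(199)]
317 179 199 [np.int64(179), np.int64(180), np.int64(181), np.int64(182), np.int64(196), np.int64(197), np.int64(198), np.int64(199)]
320 180 199 [np.int64(180), np.int64(181), np.int64(182), np.int64(196), np.int64(197), np.int64(198), np.int64(199)]
323 180 199 [np.int64(180), np.int64(181), np.int64(182), np.int64(183), np.int64(196), np.int64(197), np.int64(198), np.int64(199)]
endbar cols [[301, 302, 303, 304, 326, 327], [301, 302, 303, 304, 326], [301, 302, 303, 304, 326]]
189.16666666666666
loop lateral [18.3179  0.946 ] endbar [30.346   0.9457] bars [18.3006 -9.1221] [18.3351 10.8956]
pred hook, toe [[317.8563 202.9672]
 [304.3307 203.7645]
 [317.8948 216.2688]]
```

View pics/w3.png

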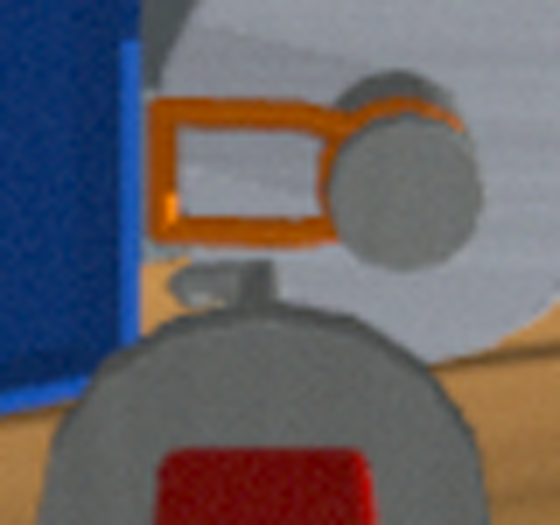

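Relative to the loop the hook is laterally aligned, and it is about 1 mm too far towards the end bar. I'll descend most of the way, then recheck.

Emit:
play_rows:
  commands: "1 0 1 10 0 0 0;1 0 0 14 0 0 0;1 0 0 10 0 0 0;1 0 0 4 0 0 0;1 0 0 0 0 0 0;1 0 0 0 0 0 0;1 0 0 0 0 0 0"

```text
time: 9.9
tcp_pos: [0.5785, -0.0223, 0.2723]
tcp_rot: [-0.018, -0.06, 0.952, 0.3]
ft_force: [-1.0, 0.3, -1.3]
width: 0.202
grip_force: 58.9
```

```bash
python3 look.py | grep -E "fk|hook|loop|err"
python3 - <<'E'
from h import *
ims=np.load("last.npz"); im=ims["wrist"]
p,r,s=pose(); h=p+r.apply([0,0,.165]); print("pred hook, toe",proj("wrist",[h,h+r.apply([0,-.011,-.002])]))
a=cv2.resize(im[165:235,280:360],None,fx=5,fy=5,interpolation=cv2.INTER_CUBIC)
o=[a]
for c in("scene","side"):
    x,y=np.round(proj(c,h)[0]).astype(int); o.append(cv2.resize(ims[c][y-25:y+25,x-14:x+14],(196,350),interpolation=cv2.INTER_CUBIC))
cv2.imwrite("pics/t4.png",np.hstack(o))
E
```

```text
err turn [-0.0006  0.0008  0.0004]
hook by fk in clip [15.6 -0.2  7.4] [0.5668 0.0715 0.1371]
scene hook [([0.3365, -0.1976, 0.0006], [289.0, -262.4, 32.2], 0.53), ([0.5645, 0.0733, 0.1399], [12.4, -2.2, 8.5], 0.49)]
scene loop [([0.5715, 0.0711, 0.1276], [21.9, 4.5, 0.2], 0.55)]
side hook [([0.3335, -0.1961, -0.0016], [288.8, -265.1, 29.3], 0.73), ([0.5675, 0.0697, 0.1358], [18.0, 0.3, 7.5], 0.64)]
side loop [([0.5686, 0.0782, 0.1295], [14.8, 2.5, -2.5], 0.62)]
wrist hook [([0.5666, 0.0698, 0.1361], [17.6, -0.6, 7.6], 0.8)]
wrist loop [([0.565, 0.0766, 0.1278], [16.7, -1.3, -3.2], 0.64)]
pred hook, toe [[317.8834 202.963 ]
 [304.3588 203.7599]]
```

View pics/t4.png

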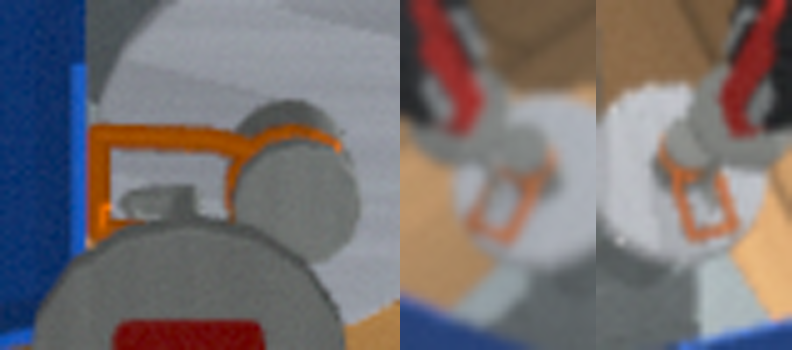

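The loop opening is straight ahead of the hook: toe tip at crop x 120, end bar's inner edge at 110, ring side at 230. I'll shift 2 mm away from the end bar and insert.

Emit:
play_rows:
  commands: "1 0 2 0 0 0 0;1 0 0 5 0 0 0;1 0 0 5 0 0 0;1 0 0 5 0 0 0;1 0 0 4 0 0 0;1 0 0 0 0 0 0;1 0 0 0 0 0 0"

```text
time: 11.82
tcp_pos: [0.5768, -0.0097, 0.2578]
tcp_rot: [-0.019, -0.06, 0.952, 0.3]
ft_force: [0.1, -0.0, -1.8]
width: 0.203
grip_force: 58.9
```

```bash
python3 look.py | grep -E "fk|hook|loop|err|clip"
python3 - <<'E'
from h import *
ims=np.load("last.npz"); im=ims["wrist"]
p,r,s=pose(); h=p+r.apply([0,0,.165])
a=cv2.resize(im[165:235,280:360],None,fx=5,fy=5,interpolation=cv2.INTER_CUBIC)
o=[a]
for c in("scene","side"):
    x,y=np.round(proj(c,h)[0]).astype(int); o.append(cv2.resize(ims[c][y-25:y+25,x-14:x+14],(196,350),interpolation=cv2.INTER_CUBIC))
cv2.imwrite("pics/t5.png",np.hstack(o))
E
```

```text
err turn [-0.0004  0.0004  0.0004]
hook by fk in clip [ 13.6  -0.3 -11.8] [0.5651 0.0841 0.1226]
scene hook [([0.5609, 0.0885, 0.1228], [9.5, -3.9, -14.4], 0.61), ([0.3365, -0.2007, 0.0031], [290.1, -262.7, 36.0], 0.61)]
scene loop [([0.5992, -0.1843, -0.0051], [308.5, -0.1, 38.9], 0.7), ([0.5702, 0.0735, 0.1294], [18.8, 3.5, 0.2], 0.6)]
scene clip [([0.5634, 0.0893, 0.143], [-2.5, -1.3, 1.9], 0.47), ([0.5679, 0.0399, 0.0056], [116.9, -3.0, -82.2], 0.29)]
side hook [([0.5671, 0.0818, 0.1226], [15.7, 1.4, -10.3], 0.52), ([0.3345, -0.1973, 0.0007], [288.5, -264.3, 32.0], 0.52)]
side loop [([0.5686, 0.0757, 0.1277], [17.8, 2.2, -2.5], 0.38)]
side clip [([0.5676, 0.0877, 0.1379], [2.1, 2.7, -1.1], 0.54)]
wrist hook [([0.5613, 0.0815, 0.1212], [16.1, -4.3, -11.7], 0.65), ([0.5648, 0.0766, 0.1279], [16.6, -1.5, -3.1], 0.35)]
wrist loop [([0.5642, 0.0767, 0.1296], [15.5, -2.1, -1.8], 0.89)]
wrist clip [([0.5652, 0.0948, 0.1369], [-3.3, 1.2, -6.1], 0.62)]
```

View pics/t5.png

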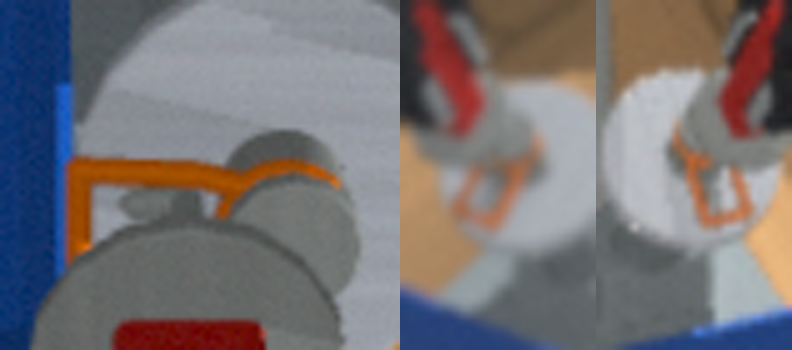

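The hook is through the loop under the ring with no contact force. I'll grip harder and pull along tool -y.

Emit:
play_rows:
  commands: "1 0 0 0 0 0 0;1 0 0 0 0 0 0;1 0 -4 0 0 0 0;1 0 -4 0 0 0 0;1 0 -4 0 0 0 0;1 0 -2 0 0 0 0;1 0 -2 0 0 0 0;1 0 -2 0 0 0 0;1 0 0 0 0 0 0"
  newtons: 110

```text
time: 14.0
tcp_pos: [0.5787, -0.0238, 0.2477]
tcp_rot: [-0.019, -0.06, 0.952, 0.301]
ft_force: [-0.4, 5.5, 2.9]
width: 0.196
grip_force: 107.6
```

Emit:
play_rows:
  commands: "1 0 -2 0 0 0 0;1 0 -2 0 0 0 0;1 0 -2 0 0 0 0;1 0 -2 0 0 0 0;1 0 0 0 0 0 0"

```text
time: 14.62
tcp_pos: [0.5795, -0.031, 0.2426]
tcp_rot: [-0.019, -0.06, 0.952, 0.3]
ft_force: [-0.1, 0.2, -1.4]
width: 0.198
grip_force: 107.6
```

```bash
python3 look.py | grep -E "fk|hook|loop|err|clip"
```

```text
err turn [-0.0005  0.0001  0.    ]
hook by fk in clip [ 39.9  -0.4 -11.9] [0.5676 0.0628 0.1073]
scene hook [([0.5671, 0.0632, 0.1085], [38.9, -0.9, -11.2], 0.64), ([0.3355, -0.2005, 0.0045], [289.0, -263.7, 37.0], 0.54)]
scene loop [([0.5688, 0.0643, 0.0065], [96.7, 0.9, -95.3], 0.6)]
scene clip [([0.5688, 0.0481, 0.0117], [106.8, -1.1, -81.8], 0.52)]
side hook [([0.5727, 0.0588, 0.1098], [42.3, 4.1, -7.3], 0.66), ([0.3311, -0.1969, -0.0], [288.2, -267.6, 30.9], 0.63)]
side loop [([0.5687, 0.0704, 0.0063], [91.8, 1.6, -98.9], 0.39)]
side clip [([0.5728, 0.0451, 0.0052], [113.4, 2.5, -85.1], 0.49)]
wrist hook [([0.5663, 0.0593, 0.1079], [42.3, -2.2, -9.6], 0.69)]
wrist loop [([0.5631, 0.0683, 0.0078], [92.1, -4.2, -96.9], 0.65)]
wrist clip [([0.5718, 0.0523, 0.0022], [109.2, 2.4, -91.8], 0.61)]
```

The ring is off and lies in the tray at about (0.570, 0.048, 0.006). Next I return the pick.

Emit:
play_rows:
  commands: "1 0 0 -25 0 0 0;1 0 0 -40 0 0 0;1 0 0 -30 0 0 0;1 0 0 0 0 0 0"

```text
time: 16.18
tcp_pos: [0.5869, -0.0859, 0.3217]
tcp_rot: [-0.017, -0.06, 0.952, 0.299]
ft_force: [-0.3, 1.2, -2.3]
width: 0.193
grip_force: 107.7
```

Run:
```python
from h import *
p,r,s=pose(); c,si=.4965,.868
t=R.from_matrix(np.array([[-si,c,0],[c,si,0],[0,0,-1.]]))
v=(r.inv()*t).as_rotvec(); print(p,v,v/6); go([.4205,-.1673,.345])
```

```text
[ 0.5869 -0.0859  0.3217] [ 0.5887 -0.1936  0.6246] [ 0.0981 -0.0323  0.1041]
shift mm [175.1371 -35.6654 -53.8917] turn
```

Emit:
play_rows:
  commands: "1 35 -7 -11 0 0 0;1 45 -9 -14 0 0 0;1 45 -9 -14 0 0 0;1 35 -7 -11 0 0 0;1 15 -4 -4 0 0 0;1 0 0 0 0.0981 -0.0323 0.1041;1 0 0 0 0.0981 -0.0323 0.1041;1 0 0 0 0.0981 -0.0323 0.1041;1 0 0 0 0.0981 -0.0323 0.1041;1 0 0 0 0.0981 -0.0323 0.1041;1 0 0 0 0.0981 -0.0323 0.1041;1 0 0 0 0 0 0;1 0 0 0 0 0 0"

```text
time: 17.8
tcp_pos: [0.4204, -0.1663, 0.3436]
tcp_rot: [-0.002, 0.255, 0.967, 0.001]
ft_force: [-0.0, -0.9, 0.2]
width: 0.193
grip_force: 107.9
```

Run:
```python
from h import *
im=camera("wrist"); camera("scene"); camera("side")
p,r,s=pose(); print(p,r.as_matrix(),s['time']); go([.4205,-.1673,.345])
for c in("wrist","scene","side"):
  for t in("hook","pick","holder","clip"): print(c,t,[(np.round(d['at'],4).tolist(),round(d['score'],2)) for d in tip_of(c,t)][:3])
P=p+r.apply([0,0,.165]);print(proj("wrist",[P,P+r.apply([0,-.011,-.002])]))
print(proj("wrist",[[.4205,-.1673,.085]]))
cv2.imwrite("pics/w6.png",cv2.resize(im[150:245,270:370],None,fx=6,fy=6,interpolation=cv2.INTER_CUBIC))
```

```text
[ 0.4203 -0.1671  0.3438] [[-0.8689  0.495  -0.0026]
 [ 0.495   0.8689  0.0024]
 [ 0.0035  0.0008 -1.    ]] 17.95
shift mm [-0.3208 -0.0974 -1.1994] turn 
wrist hook [([0.4163, -0.1661, 0.1773], 0.78)]
wrist pick [([0.4173, -0.168, 0.2421], 0.71), ([0.3338, -0.1943, 0.0441], 0.6)]
wrist holder [([0.2638, -0.2765, -0.0072], 0.9), ([0.4271, -0.1696, 0.0017], 0.56)]
wrist clip [([0.5746, 0.0534, 0.0036], 0.76)]
scene hook [([0.4173, -0.1638, 0.1807], 0.93), ([0.5687, 0.0411, 0.0035], 0.34)]
scene pick [([0.4195, -0.1687, 0.2414], 0.9), ([0.3336, -0.1957, 0.0478], 0.63), ([0.5671, 0.0471, 0.0106], 0.4)]
scene holder [([0.2598, -0.2733, -0.0052], 0.64), ([0.5675, 0.0886, 0.0041], 0.46)]
scene clip [([0.5677, 0.0442, 0.008], 0.43), ([0.5657, 0.088, 0.0038], 0.36)]
side hook [([0.3313, -0.1934, 0.0026], 0.62), ([0.42, -0.1707, 0.1784], 0.56)]
side pick [([0.42, -0.1664, 0.244], 0.83), ([0.3344, -0.1908, 0.0479], 0.79), ([0.6772, 0.0438, 0.0015], 0.61)]
side holder [([0.4221, -0.1684, 0.0016], 0.83), ([0.2561, -0.2729, -0.0037], 0.75)]
side clip [([0.5747, 0.049, 0.0055], 0.61), ([0.422, -0.1698, 0.0019], 0.21)]
[[316.5048 203.2767]
 [302.9857 204.0738]]
[[316.6284 177.1432]]
```

View pics/w6.png

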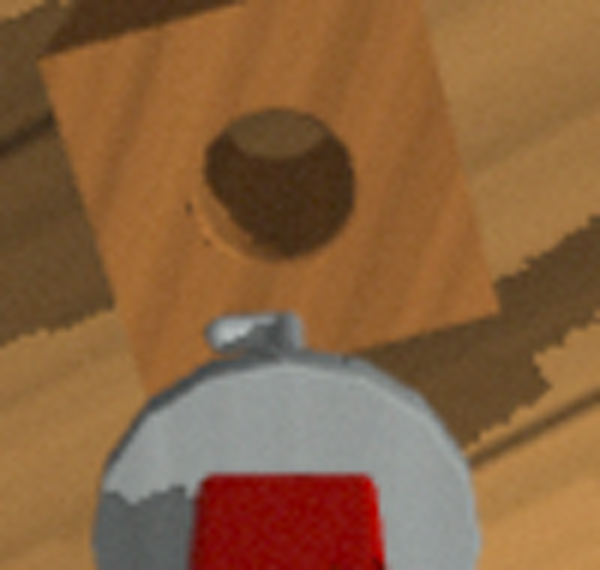

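The crop shows the hole centred at (279,183) with the hook at (285,332), so it is aligned within about 1.5 mm. I'll lower the pick.

Emit:
play_rows:
  commands: "1 -1 0 25 0 0 0;1 0 0 30 0 0 0;1 0 0 25 0 0 0;1 0 0 15 0 0 0;1 0 0 15 0 0 0;1 0 0 15 0 0 0;1 0 0 15 0 0 0;1 0 0 8 0 0 0;1 0 0 4 0 0 0;1 0 0 0 0 0 0;1 0 0 0 0 0 0"

```text
time: 19.92
tcp_pos: [0.421, -0.1672, 0.1926]
tcp_rot: [-0.001, 0.256, 0.967, 0.0]
ft_force: [0.4, 0.2, -1.6]
width: 0.197
grip_force: 107.9
```

Emit:
play_rows:
  commands: "1 0 0 1.5 0 0 0;1 0 0 1.5 0 0 0;1 0 0 1 0 0 0;1 0 0 0 0 0 0"
  newtons: 30

```text
time: 20.42
tcp_pos: [0.4208, -0.1672, 0.1884]
tcp_rot: [-0.001, 0.256, 0.967, 0.0]
ft_force: [-1.7, 0.2, 3.6]
width: 0.195
grip_force: 108.8
```

Emit:
play_rows:
  commands: "0.2 0 0 0 0 0 0;-0.2 0 0 0 0 0 0;-1 0 0 0 0 0 0;-1 0 0 0 0 0 0;-1 0 0 0 0 0 0;-1 0 0 0 0 0 0;-1 0 0 -20 0 0 0;-1 0 0 -40 0 0 0;-1 0 0 -50 0 0 0;-1 0 0 -30 0 0 0;-1 0 0 0 0 0 0;-1 0 0 0 0 0 0"

```text
time: 21.92
tcp_pos: [0.4209, -0.1672, 0.3274]
tcp_rot: [-0.002, 0.256, 0.967, 0.0]
ft_force: [0.2, -1.2, 0.6]
width: 0.999
grip_force: 0.0
```

Run:
```python
from h import *
im=camera("wrist"); S=camera("scene"); D=camera("side")
p,r,s=pose(); print(p,s['time'],s['width'])
for c in("wrist","scene","side"):
  for t in("pick","clip","vase","prop"): print(c,t,[(np.round(d['at'],4).tolist(),round(d['score'],2)) for d in tip_of(c,t)][:3])
o=[cv2.resize(D[130:310,200:380],(540,540),interpolation=cv2.INTER_CUBIC),cv2.resize(im[100:280,280:360],(240,540),interpolation=cv2.INTER_CUBIC)]
cv2.imwrite("pics/t7.png",np.hstack(o))
```

```text
[ 0.4207 -0.1671  0.3272] 22.075 1.0000055871587612
wrist pick [([0.3353, -0.1965, 0.0427], 0.82), ([0.4185, -0.169, 0.0857], 0.67)]
wrist clip [([0.573, 0.0524, 0.0044], 0.87)]
wrist vase [([0.7757, -0.0648, 0.0001], 0.74)]
wrist prop [([0.6804, 0.0495, 0.0001], 0.77)]
scene pick [([0.4193, -0.1684, 0.0846], 0.81), ([0.3349, -0.1969, 0.0444], 0.73)]
scene clip [([0.5689, 0.0496, 0.0077], 0.42)]
scene vase [([0.7821, -0.0591, 0.0006], 0.71), ([0.4281, 0.0475, -0.0004], 0.59)]
scene prop [([0.6791, 0.047, -0.0014], 0.86), ([0.4249, 0.0484, 0.0014], 0.48)]
side pick [([0.4194, -0.1652, 0.0874], 0.91), ([0.3341, -0.1945, 0.0488], 0.77)]
side clip [([0.5756, 0.0447, 0.0048], 0.53)]
side vase [([0.4285, 0.0489, 0.0021], 0.75), ([0.781, -0.0582, 0.0022], 0.67)]
side prop [([0.6768, 0.0449, 0.0003], 0.8)]
```

View pics/t7.png

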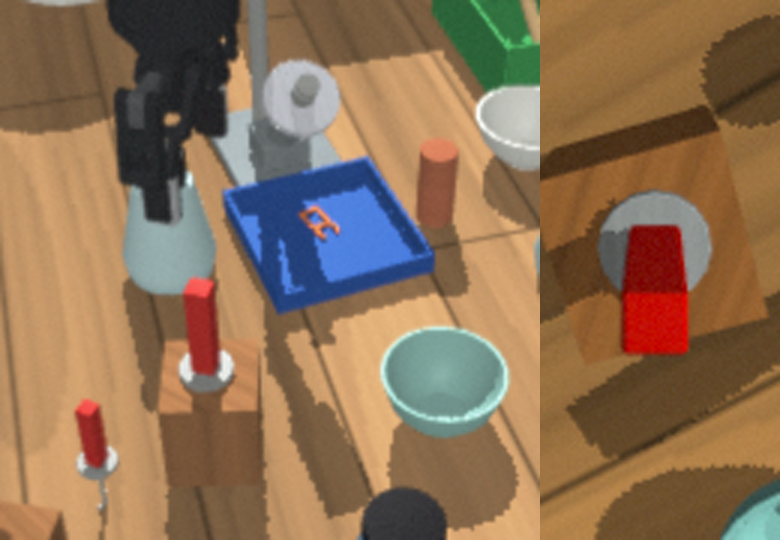

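The ring lies in the tray at (318,222) and the pick stands upright in its block at (205,335). Nothing else has moved and the gripper is clear.

```bash
python3 -c "
from bench import ctrl; print(ctrl.finish_job())"
```

```text
the job is handed in; nothing more can be done
None
```

I pulled the ring off with the pick and it lies in the blue tray; the pick is back upright in its block, no bystander I rechecked moved, and I handed the job in at about 22 s (no verdict came back).

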